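# Refit the compressor's drain knob and hold the valve open

## Robot

A 7-joint arm with a two-finger parallel gripper is mounted at the origin on the work surface. World frame = base frame: x ahead of the robot, y to its left, z up, the work surface at z = 0. Lengths are in m, angles in rad, forces in N, time in s.
With the tool pointing down it reaches from about 0.4 to 0.875 m from the base axis. Payload 19.3 kg.
Tool frame: the origin (TCP) lies on the centre line of the jaws, within the pads' length; the fingertips stand 14 mm ahead of it and the grasp point (between the pads) lies 5 mm behind it; y points along the fingers, x is the direction in which the jaws open and shut, and the axes are right-handed (so a half turn about y gives the same grasp; the last joint's range is limited). The gripper opens to 85 mm and grips with 20 to 120 N. Pads are 22 mm wide; open, the fingers measure 114 mm over their backs; the gripper's body (76 mm by 85 mm) begins 54 mm behind the grasp point. The pads swing forward as they close: fully open they stand 13 mm farther back than shut.
Start: joints at [-1.299, 0.521, -0.036, 1.599, 0.021, 1.021, -0.113], TCP at [0.21, 0.589, 0.245] pointing down, gripper open.
Joint ranges: [-2.91, 2.91], [-0.3, 2.13], [-1.5, 1.42], [0.17, 2.43], [-1.26, 4.41], [0.16, 1.93], [-2.52, 2.52]. Speed limits (rad/s): [1.89, 1.89, 2.39, 2.39, 3.01, 3.01, 3.01].

## Interface

Orientations are given as [roll, pitch, yaw] about the fixed x, y, z axes, in that order (R = Rz(yaw) Ry(pitch) Rx(roll)).
In Python, from workcell import monitor, grab_frame, workorder gives the robot as it stands.
- The arm moves only by the tool drive_tool, never from a script. Its argument "steps" is one flat list of numbers, 5 for each row, row after row: the finger opening in mm, from 0 to 85.4, then the shift along the world's x, y, z in mm, then the turn about the world's z in degrees. In form: [fingers, tx, ty, tz, twist, fingers, tx, ty, tz, twist, ...]. A call has exactly 5 rows; each row shifts and turns the commanded pose from where the row before left it; what a row does not reach is not made up. A row lasts 1/12 s, in which the tool goes at most 41.7 mm and 7.16 degrees, less where a joint would pass 70% of its speed; a pose out of reach is approached as far as the arm can. A call is refused whole if a number of a shift passes 41.7 or a number of a turn 7.16, either way. A call with a gripper value outside its range is refused whole. The fingers move at their own pace and stop on an object; "grip_force" is the grip in N (left out, the last holds). Time passes only in rows, so rows that do not move let the fingers close, or fill a call up. It gives the time, the measured TCP pose, the force and the opening at its end, in the units of the state.
- monitor.observe(): the state, without advancing time (a new reading comes with each control period).
- grab_frame(name): name is "scene" or "top" or "wrist"; returns a dict with "frame" (400x640x3 uint8, red, green, blue), "vertical_fov" (degrees; the focal length in pixels is half the picture's height over the tangent of half this angle, whatever the lens; pixels are square), "cx", "cy" (the principal point, pixels), "xyz" and "orientation" of the camera in the world. Camera axes: x right, y down, z forward; pixel columns grow to the right and rows downward; lengths in m; the calibration is good to about 2 mm. A picture is of the moment at which its call begins. There is no depth.
- workorder.job_done(): hands the job in, once; it reports no verdict.
The state is a dict: "clock": time; "qpos": joint angles; "qd": joint speeds; "joint_efforts": joint torques, N m; "position": TCP position; "tool_rot": TCP orientation; "force": force on the tool from outside, world axes, zero at the start; "moment": the same for the moment, N m; "grip_width": finger opening in m.
Only numpy, scipy, OpenCV 4.12 (cv2) and the standard library are available. Lean on these libraries where they do the work, as an engineer would, in place of code of your own. Each camera call takes 0.05 s, during which the arm holds its last target. There are 200 camera calls.

## Task

The red knob of the compressor's spring-loaded drain valve has come off and stands on the bench. Pick it up, turn it so that its D-shaped bore matches the D-shaped steel stem on top of the blue control block, push it fully home on the stem and keep pressing, so that the stem is held right down against its spring: finish like that, with the gripper still on the knob and pressing, nothing let go. Leave the spray can, the oil filter and the socket box standing where they are.

Things in the scene. Friction and masses are not known exactly. Their poses are not given: they have to be found in the camera images.
- knob: Loose red knob, about 60 g, upright on the bench, bore down, at any of four places round the block. Origin: centre of its underside, z up. Round skirt 50 mm across, 18 mm high; on it a bar grip 46 mm long (along x), 14 mm wide (along y), 24 mm high (42 mm in all): grip the bar's long sides above the skirt. A white stripe on the bar's top and end marks +x, the side of the bore's flat.
- knob_bore (a point): Centre of the blind end of the knob's bore, 15 mm above its underside; axes as the knob's. The bore opens downwards, 15 mm deep: a D, round 22 mm across with a flat on the +x side, 2 mm from the axis; the mouth flares by 1.3 mm all round. This point meets the stem's tip when the knob is fully home.
- knob_mark (a point): End of the white stripe on top of the knob's bar, 23 mm from the axis on the knob's +x side, 42 mm above its underside.
- block: Control block fixed to the bench: blue box 160 x 160 mm, 70 mm high, on a 172 mm square plate; origin at the centre of its underside. The stem stands on its top at x = -20, y = +10 mm in its frame. A gauge (48 mm across, at x = 45, y = -45) and a brass cap (24 mm across, at x = 55, y = 45) stand 11 mm above its top. Outlets stick out 30 mm from its +x side, 35 mm up.
- stem_tip (a point): Centre of the top of the upright steel valve stem: 20 mm across with a flat on this point's +x side, 1 mm from the axis (nearly a half-round); the top 2.5 mm taper by 1.3 mm all round. Unpressed, the tip is 27 mm above the block's top, 97 mm above the bench; with the knob home the knob's underside is 15 mm below the tip, 9 mm above the collar (2 mm with the stem at its stop).
- stem (a joint): How far the stem is pressed down, m: 0 free, 0.007 at its stop. A spring pushes it up: about 3.6 N at the start of the travel, 10 N at the stop. A knob that is not turned to match stands on the tip and pushes the stem down without going on.
- stem_turn (a joint): Angle of the stem in the block, rad, anticlockwise from above; at 0 the flat faces the block's +x. A black collar, 38 mm across, 3 mm high, at the stem's foot turns with it and bears a white tick on the side of the flat. Stiff (0.25 N m of friction): it stays put unless forced.
- spray_can: Bystander: upright silver-white spray can with a broad blue label, 58 mm in diameter, 170 mm high, origin at the centre of its underside.
- oil_filter: Bystander: upright orange oil filter canister, 72 mm in diameter, 85 mm high, origin at the centre of its underside.
- socket_box: Bystander: open blue plastic box of steel sockets, 75 x 60 mm, 45 mm high, origin at the centre of its underside.

How it is judged:
On the way, in this order (a step that is already met when the one before it is completed fails the run):
1. the knob is lifted clear of the bench in the gripper (height (world z) of knob above 0.04 m and contact force between the fingers and knob above 1 N), for 0.2 s.
2. the knob is fully home on the stem, its flat matched (z of stem_tip in the frame of knob_bore above -0.003 m and horizontal distance between stem_tip and knob_bore below 0.003 m and angle between the x axis of knob_bore and the x axis of stem_tip, either way round below 0.3 rad and x of knob_mark in the frame of stem_tip above 0.01 m and angle between knob's own z axis and vertical below 0.12 rad), for 0.2 s.
At the end, for the whole second after the job is handed in: The knob is home on the stem (bore end within 3 mm of the stem tip in height and sideways, within 0.3 rad of the flat, stripe on its side, upright within 0.12 rad), the stem is held down more than 5 of its 7 mm, all at rest, fingers on the knob with over 3 N (all of step 2 and value of joint stem above 0.005 m and contact force between knob and the fingers above 3 N and velocity of joint stem between -0.005 and 0.005 m/s and linear speed of knob below 0.02 m/s); the arm keeps its last pose, push and grip.
It fails at once if the spray can is shifted by more than 30 mm or tipped (distance of spray_can from where it was at the start of the episode above 0.03 m or angle between spray_can's own z axis and vertical above 0.4 rad).
It fails at once if the oil filter is shifted by more than 30 mm or tipped (distance of oil_filter from where it was at the start of the episode above 0.03 m or angle between oil_filter's own z axis and vertical above 0.4 rad).
It fails at once if the socket box is shifted by more than 30 mm or tipped (distance of socket_box from where it was at the start of the episode above 0.03 m or angle between socket_box's own z axis and vertical above 0.4 rad).
It also fails if it takes over 32 s, if anything falls off the work surface, if the arm or the gripper's body presses on something with over 40 N, if the wrist force passes 120 N, or if a joint passes its speed limit or range.

## Working session

There is one attempt and no reset: what is moved stays moved. The work goes in short steps, Python scripts to look and compute and a tool call to move; the robot and the scene stay as the last step left them, time stands still between calls to the robot, and variables do not carry over. Pictures are saved under pics/ and viewed, about 8 in all and at most 12, crops included, and the job is handed in when it is done.

Besides the shell and the picture viewer there is one more tool, called after "Request:" in YAML: its name, and indented under it one key for each argument. drive_tool: Moves the arm, as the interface text tells. Its arguments: {"type":"object","properties":{"steps":{"type":"array"},"grip_force":{"type":"number"}},"required":["steps"]}

```bash
mkdir -p pics
cat > h.py <<'E'
import numpy as np, cv2, json
from scipy.spatial.transform import Rotation as R
from workcell import monitor, grab_frame, workorder
def snap(name,tag):
    f=grab_frame(name); im=f.pop("frame"); cv2.imwrite(f"pics/{tag}.png",np.ascontiguousarray(im[...,::-1]))
    json.dump({k:np.asarray(v).tolist() for k,v in f.items()},open(f"pics/{tag}.json","w")); return f
def rot(o):
    o=np.asarray(o,float)
    return o if o.shape==(3,3) else R.from_euler('xyz',o).as_matrix()
def cam(tag):
    c=json.load(open(f"pics/{tag}.json")); return c,200/np.tan(np.radians(c["vertical_fov"])/2),rot(c["orientation"]),np.array(c["xyz"])
def px2w(tag,u,v,z):
    c,f,M,p=cam(tag); d=M@np.array([(u-c["cx"])/f,(v-c["cy"])/f,1]); return p+d*(z-p[2])/d[2]
def w2px(tag,P):
    c,f,M,p=cam(tag); q=M.T@(np.array(P)-p); return np.array([c["cx"]+f*q[0]/q[2],c["cy"]+f*q[1]/q[2]])
def crop(tag,x0,y0,x1,y1,s,out):
    im=cv2.imread(f"pics/{tag}.png")[y0:y1,x0:x1]; cv2.imwrite(f"pics/{out}.png",cv2.resize(im,None,fx=s,fy=s,interpolation=cv2.INTER_CUBIC))
E
python3 - <<'E'
from h import *
for n in("scene","top"): print(snap(n,n+"0"))
print(monitor.observe())
a=cv2.imread("pics/scene0.png");b=cv2.imread("pics/top0.png")
E
```

```text
{'vertical_fov': 56.65419567313322, 'cx': 322.02277899630826, 'cy': 204.30929925320916, 'xyz': array([ 1.00937468, -0.04157636,  0.75329286]), 'orientation': array([-2.52356692, -0.00647555,  1.47143775])}
{'vertical_fov': 46.92587520876858, 'cx': 318.7588732772654, 'cy': 206.35592143280587, 'xyz': array([0.41585399, 0.00407814, 1.10551441]), 'orientation': array([-3.01273526, -0.01872293, -1.58207455])}
{'clock': 0.1, 'qpos': array([-1.29921332,  0.52193966, -0.03632796,  1.59993906,  0.02119345,
        1.02109159, -0.11280789]), 'qd': array([-0.00027152, -0.00109378,  0.00061299, -0.00053127,  0.00083305,
       -0.0012805 ,  0.00209205]), 'joint_efforts': array([ 5.36743988e-03, -9.28477192e+01,  1.98541626e+00, -3.70530224e+01,
        1.83677726e-02,  5.38002103e-03, -2.84780054e-05]), 'position': array([0.20941423, 0.58857508, 0.24479674]), 'tool_rot': array([-1.57085936e+00,  9.90960049e-04,  1.22899124e+00]), 'force': array([-0.46155956,  0.32922288, -0.09970302]), 'moment': array([ 0.0047508 ,  0.04190995, -0.00548325]), 'grip_width': 0.08544544433838075}
```

View pics/top0.png

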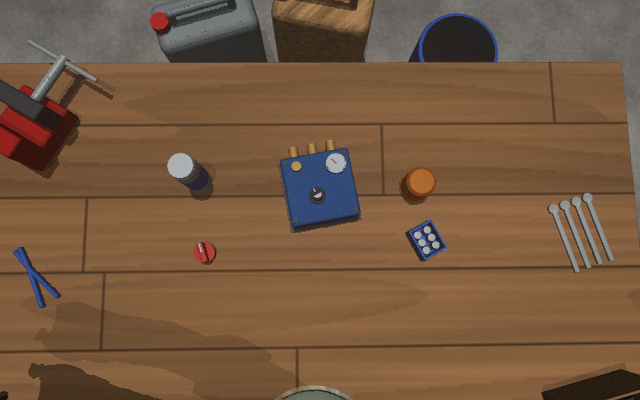

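View pics/scene0.png

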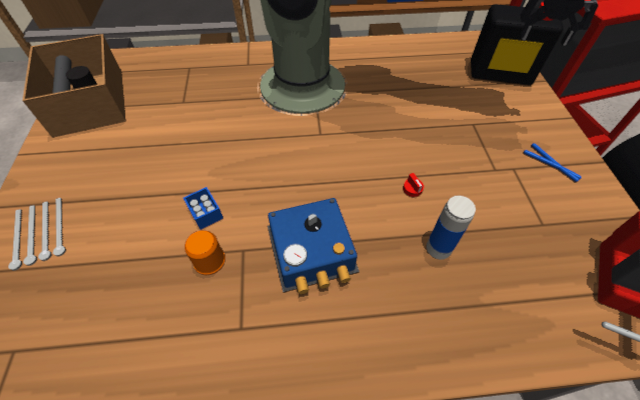

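Run:
```python
from h import *
crop("top0",184,232,224,272,10,"k");crop("top0",297,175,337,215,10,"s")
a=np.hstack([cv2.imread("pics/k.png"),cv2.imread("pics/s.png")]);cv2.imwrite("pics/ks.png",a)
print("knob",px2w("top0",205,252,.03),px2w("scene0",414,186,.03))
print("stem",px2w("top0",317.5,194,.097),px2w("scene0",313,219,.097))
b=[px2w("top0",u,v,.07) for u,v in((281,160),(348,149),(359,216),(291,229))]
print(b,np.mean(b,0))
for n,u,v,z in(("can",180,165,.17),("filt",421,181,.085),("box",426,240,.045)):print(n,px2w("top0",u,v,z))
```

```text
knob [0.45085711 0.24679214 0.03      ] [0.46424188 0.24708284 0.03      ]
stem [ 0.57395383 -0.01380175  0.097     ] [ 0.58156109 -0.01379605  0.097     ]
[array([0.65776129, 0.06855323, 0.07      ]), array([ 0.68261572, -0.08578095,  0.07      ]), array([ 0.52700479, -0.1076973 ,  0.07      ]), array([0.4990178 , 0.04620986, 0.07      ])] [ 0.5915999  -0.01967879  0.07      ]
can [0.62531363 0.27008692 0.17      ]
filt [ 0.60360145 -0.24819009  0.085     ]
box [ 0.4725237  -0.26415236  0.045     ]
```

View pics/ks.png

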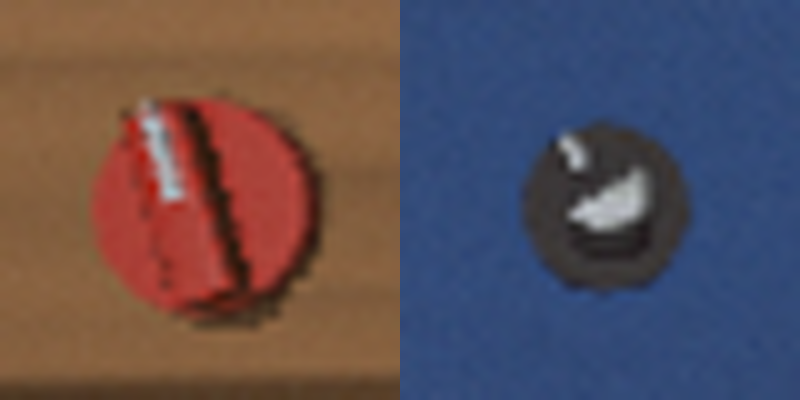

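Request:
drive_tool:
  steps: [85, 12, -17, -2, -7.1, 85, 12, -17, -2, -7.1, 85, 12, -17, -2, -7.1, 85, 12, -17, -2, -7.1, 85, 12, -17, -2, -7.1]
  grip_force: 40

```text
clock: 0.52
position: [0.2699, 0.5028, 0.235]
tool_rot: [-1.571, 0.0, 0.603]
force: [1.1, -0.5, -0.4]
grip_width: 0.0852
```

Request:
drive_tool:
  steps: [85, 12, -17, -2, -7.1, 85, 12, -17, -2, -7.1, 85, 12, -17, -2, -7.1, 85, 12, -17, -2, -7.1, 85, 12, -17, -2, -7.1]

```text
clock: 0.93
position: [0.3299, 0.4178, 0.2251]
tool_rot: [-1.571, 0.0, -0.016]
force: [0.4, 0.4, 0.3]
grip_width: 0.0853
```

Request:
drive_tool:
  steps: [85, 12, -17, -2, -7.1, 85, 12, -17, -2, -7.1, 85, 12, -17, -2, -7.1, 85, 12, -17, -2, -7.1, 85, 12, -17, -2, -7.1]

```text
clock: 1.35
position: [0.3899, 0.3329, 0.2151]
tool_rot: [-1.571, 0.0, -0.636]
force: [0.7, 0.5, -1.3]
grip_width: 0.0855
```

Request:
drive_tool:
  steps: [85, 12, -17, -2, -7.1, 85, 12, -17, -2, -7.1, 85, 12, -17, -2, -7.1, 85, 12, -17, -2, -7.1, 85, 0, 0, 0, 0]

```text
clock: 1.77
position: [0.4392, 0.2625, 0.2071]
tool_rot: [-1.571, -0.002, -1.138]
force: [0.4, -1.3, 0.2]
grip_width: 0.0852
```

Run:
```python
from h import *
print(snap("wrist","w1")); s=monitor.observe(); print(s["clock"],s["position"],np.degrees(s["tool_rot"]),s["qpos"])
print("knob skirt",px2w("top0",204.3,252.8,.018),"stem collar",px2w("top0",317.7,195.7,.073))
def yaw(a,b,z): d=px2w("top0",*b,z)-px2w("top0",*a,z); return np.degrees(np.arctan2(d[1],d[0]))
print(yaw((208,261),(203,243),.018),yaw((317.7,195.7),(314,190),.073))
print(w2px("w1",(.456,.247,.042)))
```

```text
{'vertical_fov': 69.29780020710845, 'cx': 317.7245273003052, 'cy': 202.99216598828508, 'xyz': array([0.51506295, 0.2990459 , 0.33505991]), 'orientation': array([ 2.81140062e+00, -1.92749428e-03, -1.13819030e+00])}
1.8167 [0.43817774 0.26424882 0.20704361] [-9.00287897e+01 -5.49266722e-02 -6.47075406e+01] [-1.10161808  0.45595227  0.59544309  1.95668865 -0.34023061  0.82930977
 -1.44967451]
knob skirt [0.44940185 0.25109222 0.018     ] stem collar [ 0.57381367 -0.014638    0.073     ]
16.53997334398649 32.1100957595411
[338.75262665 180.29512919]
```

View pics/w1.png

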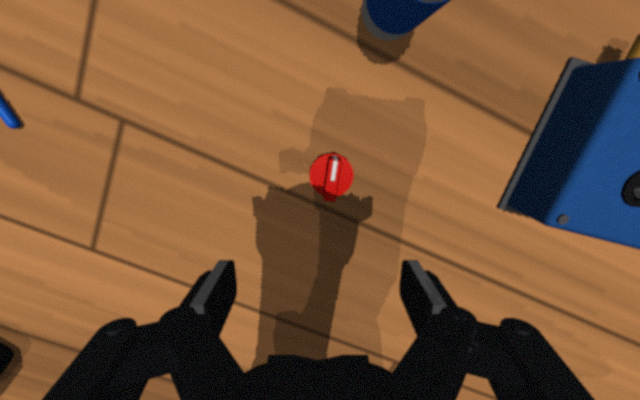

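Run:
```python
from h import *
crop("w1",300,145,360,205,10,"w1k")
im=cv2.imread("pics/w1.png").astype(int); m=((im[...,2]>120)&(im[...,1]<60)&(im[...,0]<60)).astype(np.uint8); m[:120]=0;m[220:]=0;m[:,:290]=0;m[:,380:]=0
x,y,w,h=cv2.boundingRect(m);print(x,y,w,h, px2w("w1",x+w/2,y+h/2,.018))
```

```text
310 153 43 43 [0.45376203 0.25306376 0.018     ]
```

View pics/w1k.png

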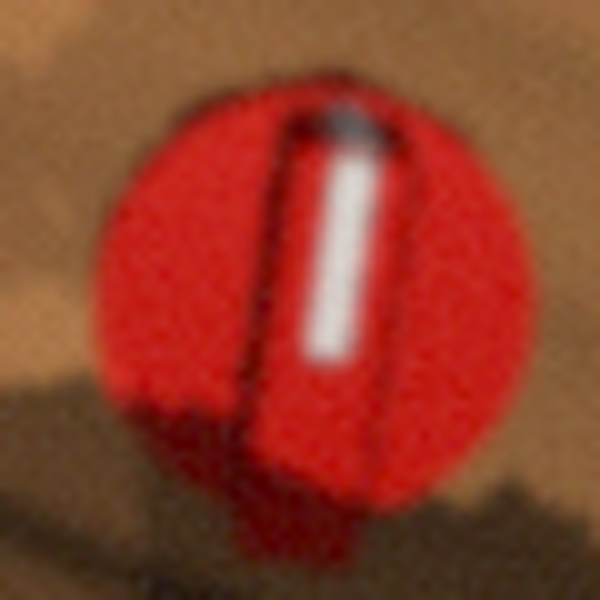

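Run:
```python
from h import *
a=px2w("w1",335.5,158,.042);b=px2w("w1",332.8,181,.042);d=a-b
print(a,b,np.linalg.norm(d),np.degrees(np.arctan2(d[1],d[0])), px2w("w1",331.7,175,.018))
y=np.arctan2(d[1],d[0]);print("axis from stripe end",a-.023*np.array([np.cos(y),np.sin(y),0]))
for p,q in(((328,161),(324.5,189)),((341,162),(337.3,191))):
  e=px2w("w1",*p,.042)-px2w("w1",*q,.042);print(np.degrees(np.arctan2(e[1],e[0])))
m=px2w("w1",334.5,161,.042);print("lateral offset of stripe vs bar mid",a-m)
```

```text
[0.47556538 0.26028263 0.042     ] [0.45271849 0.25230757 0.042     ] 0.024198805070976246 19.242340236999684 [0.45333923 0.25261177 0.018     ]
axis from stripe end [0.45385032 0.25270265 0.042     ]
18.36043997012415
19.047778082849323
lateral offset of stripe vs bar mid [0.00318964 0.00041674 0.        ]
```

Request:
drive_tool:
  steps: [60, 7, -6, -20, -3.7, 60, 7, -7, -20, -3.8, 60, 0, 0, -30, 0, 60, 0, 0, -30, 0, 60, 0, 0, 0, 0]

```text
clock: 2.23
position: [0.449, 0.2525, 0.1032]
tool_rot: [-1.577, -0.002, -1.253]
force: [-0.6, -0.9, -0.2]
grip_width: 0.0597
```

Request:
drive_tool:
  steps: [45, 0, 0, -20, 0, 45, 0, 0, -20, 0, 45, 0, 0, -15, 0, 45, 0, 0, -10, 0, 45, 0, 0, -5, 0]

```text
clock: 2.65
position: [0.4513, 0.2534, 0.0372]
tool_rot: [-1.571, 0.0, -1.255]
force: [-0.5, -0.9, -0.2]
grip_width: 0.0451
```

Run:
```python
from h import *
snap("wrist","w2"); s=monitor.observe(); print(s["clock"],s["position"],np.degrees(s["tool_rot"]),s["force"],s["grip_width"])
```

```text
2.7 [0.45129132 0.2531813  0.03694506] [-9.00355412e+01  9.43605298e-03 -7.19173770e+01] [-0.55060652 -0.41553169 -0.67073868] 0.04494788129670206
```

View pics/w2.png

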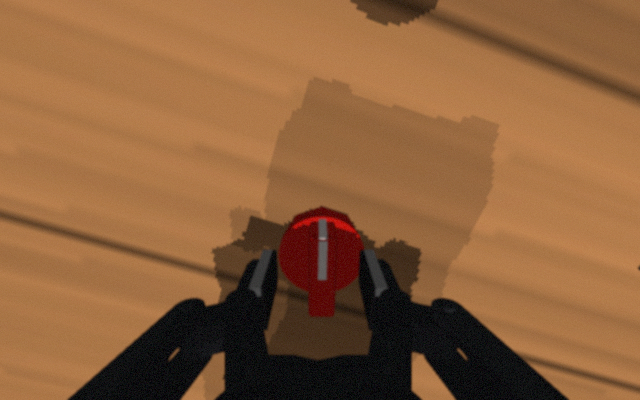

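Request:
drive_tool:
  steps: [5, 0, 0, -1, 0, 5, 0, 0, 0, 0, 5, 0, 0, 0, 0, 5, 0, 0, 0, 0, 5, 0, 0, 0, 0]
  grip_force: 80

```text
clock: 3.12
position: [0.4519, 0.2532, 0.0373]
tool_rot: [-1.57, 0.001, -1.256]
force: [-1.3, -1.0, 8.6]
grip_width: 0.0124
```

Request:
drive_tool:
  steps: [5, 0, 0, 0, 0, 5, 0, 0, 20, 0, 5, 0, 0, 30, 0, 5, 0, 0, 30, 0, 5, 0, 0, 30, 0]

```text
clock: 3.53
position: [0.4513, 0.2526, 0.1481]
tool_rot: [-1.571, 0.0, -1.257]
force: [0.6, 0.2, -0.3]
grip_width: 0.0121
```

Request:
drive_tool:
  steps: [5, 0, 0, 30, 0, 5, 0, 0, 30, 0, 5, 0, 0, 0, 0, 5, 0, 0, 0, 0, 5, 0, 0, 0, 0]

```text
clock: 3.95
position: [0.4511, 0.253, 0.2063]
tool_rot: [-1.571, 0.0, -1.256]
force: [0.6, -0.2, -1.5]
grip_width: 0.0121
```

Run:
```python
from h import *
snap("wrist","w3"); s=monitor.observe(); print(s["clock"],s["position"],np.degrees(s["tool_rot"]),s["force"],s["grip_width"])
crop("w3",240,180,400,300,5,"w3k")
```

```text
4.0 [0.45100234 0.25274818 0.20576391] [-9.00537325e+01 -3.97900007e-03 -7.19723002e+01] [ 0.37733856 -0.80151854 -0.91113924] 0.01229563457034304
```

View pics/w3k.png

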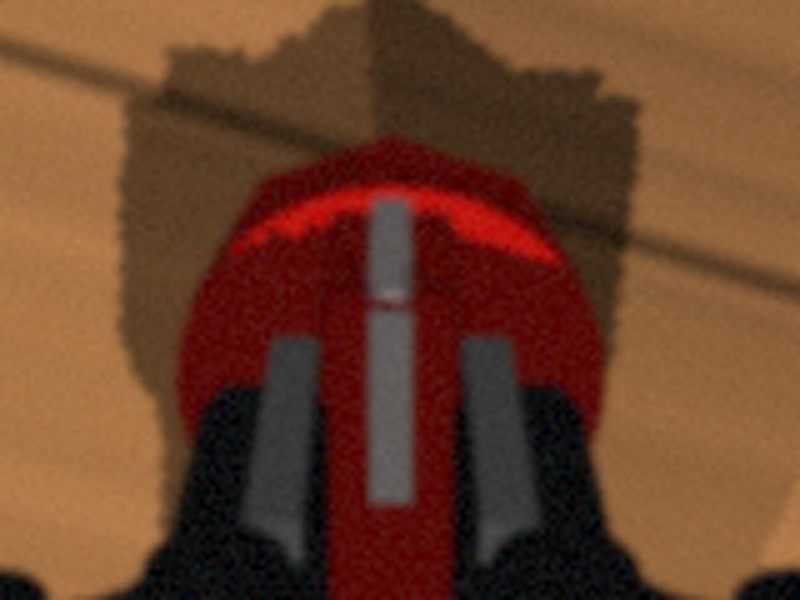

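Request:
drive_tool:
  steps: [5, 6, -30, 0, 1.4, 5, 6, -30, 0, 1.4, 5, 6, -30, 0, 1.4, 5, 6, -30, 0, 1.4, 5, 6, -30, 0, 1.4]

```text
clock: 4.42
position: [0.4811, 0.1012, 0.2054]
tool_rot: [-1.573, -0.0, -1.133]
force: [0.6, 0.5, -0.7]
grip_width: 0.0121
```

Request:
drive_tool:
  steps: [5, 8, -30, 0, 1.4, 5, 8, -30, 0, 1.4, 5, 8, -30, 0, 1.4, 5, 8, -30, 0, 1.4, 5, 2, -34, 0, 1.4]

```text
clock: 4.83
position: [0.5158, -0.0522, 0.2052]
tool_rot: [-1.572, 0.001, -1.01]
force: [0.6, -0.2, 0.2]
grip_width: 0.0122
```

Request:
drive_tool:
  steps: [5, 0, 0, 0, 0, 5, 0, 0, 0, 0, 5, 0, 0, 0, 0, 5, 0, 0, 0, 0, 5, 0, 0, 0, 0]

```text
clock: 5.25
position: [0.5154, -0.05, 0.206]
tool_rot: [-1.571, 0.001, -1.01]
force: [-0.6, 0.6, -0.6]
grip_width: 0.0118
```

Run:
```python
from h import *
snap("wrist","w4"); s=monitor.observe(); print(s["clock"],s["position"],np.degrees(s["tool_rot"]),s["qpos"])
print("stem px",w2px("w4",(.574,-.014,.097)))
# knob offset from TCP at w3
t=np.array([.4511,.2528]);z=.206+.005;y=np.radians(18.05);ex=np.array([np.cos(y),np.sin(y)]);ey=np.array([-ex[1],ex[0]])
for v in (240.6,280.6):
  p=px2w("w3",318.2,v,z)[:2]-t; print("stripe rel TCP along x,y:",p@ex,p@ey)
u,v=w2px("w4",(.574,-.014,.085)).astype(int);u=min(max(u,80),560);v=min(max(v,60),340)
print(u-80,v-60);crop("w4",u-80,v-60,u+80,v+60,5,"w4s")
```

```text
5.3 [ 0.51541015 -0.05011155  0.2060699 ] [-9.00183512e+01  2.48990285e-02 -5.78985641e+01] [-0.4437688   0.46324565  0.57639365  1.94193355 -0.33582644  0.8322649
 -0.69664755]
stem px [319.87672522 124.51375304]
stripe rel TCP along x,y: 0.023157090616222578 0.0011316856088593227
stripe rel TCP along x,y: 0.0012131927935101225 0.0011390507535575403
239 63
```

View pics/w4s.png

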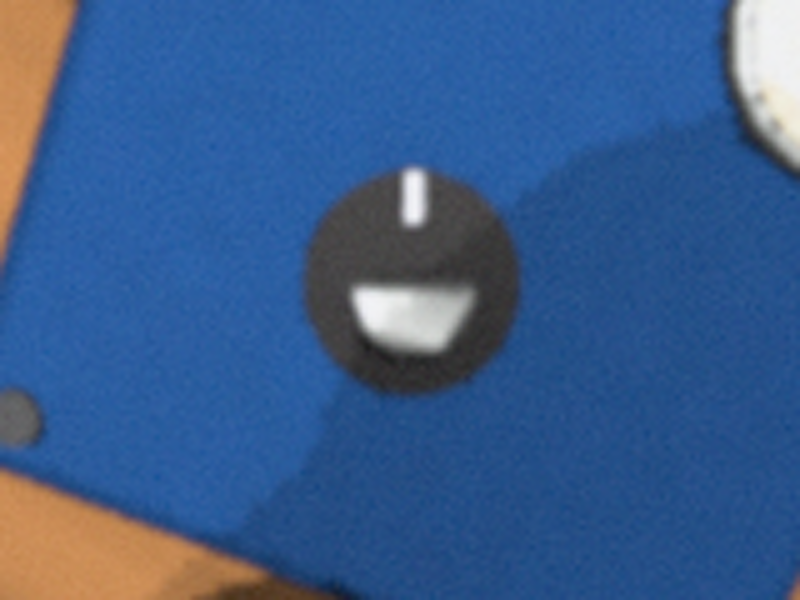

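Run:
```python
from h import *
c=px2w("w4",321.4,119.2,.073);t=px2w("w4",321.8,102.4,.073);d=(t-c)[:2];ys=np.arctan2(d[1],d[0])
f=px2w("w4",321.7,120.4,.097);e=px2w("w4",334.4,120.4,.097)-px2w("w4",309,120.4,.097)
yk=np.radians(32.1);ex=np.array([np.cos(yk),np.sin(yk)]);ey=np.array([-ex[1],ex[0]])
print("collar",c,"tickyaw",np.degrees(ys),"flat mid",f,"len",np.linalg.norm(e),"flatyaw",np.degrees(np.arctan2(e[1],e[0]))+90)
tcp=np.array([.5154,-.0501])
for n,s in(("collar",c[:2]),("flat-axis",f[:2]+0.0003*ex)): # flat top edge after taper ~ -0.3
    k=tcp+.0003*ex+.0011*ey; print(n,"stem",s,"move",(s-k)*1e3,"in knob axes",(s-k)@ex,(s-k)@ey)
```

```text
collar [ 0.57722348 -0.01372516  0.073     ] tickyaw 30.882351154844404 flat mid [ 0.57741779 -0.01354638  0.097     ] len 0.020026677268343892 flatyaw 32.06510852259964
collar stem [ 0.57722348 -0.01372516] move [62.15388304 35.28358642] in knob axes 0.07140156452813384 -0.0031389856364418753
flat-axis stem [ 0.57767193 -0.01338696] move [62.60232811 35.62178845] in knob axes 0.07196117225822575 -0.003090790357655371
```

Request:
drive_tool:
  steps: [5, 16, 9, 0, -0.3, 5, 16, 9, 0, 0, 5, 16, 9, -10, 0, 5, 14, 8, -20, 0, 5, 0, 0, -20, 0]

```text
clock: 5.72
position: [0.58, -0.0132, 0.1556]
tool_rot: [-1.569, -0.0, -1.014]
force: [-0.4, 0.5, -1.6]
grip_width: 0.0122
```

Request:
drive_tool:
  steps: [5, 0, 0, -10, 0, 5, 0, 0, 0, 0, 5, 0, 0, 0, 0, 5, 0, 0, 0, 0, 5, 0, 0, 0, 0]

```text
clock: 6.13
position: [0.5779, -0.0163, 0.1475]
tool_rot: [-1.569, -0.001, -1.017]
force: [0.4, 0.1, -0.5]
grip_width: 0.0124
```

Run:
```python
from h import *
s=monitor.observe(); print(s["clock"],s["position"],np.degrees(s["tool_rot"]),s["force"])
snap("scene","s5");crop("s5",253,160,373,250,6,"s5c")
```

```text
6.1333 [ 0.57786499 -0.01628798  0.14748144] [-8.99142529e+01 -3.41838502e-02 -5.82979722e+01] [ 0.36137752  0.05401024 -0.48363085]
```

View pics/s5c.png

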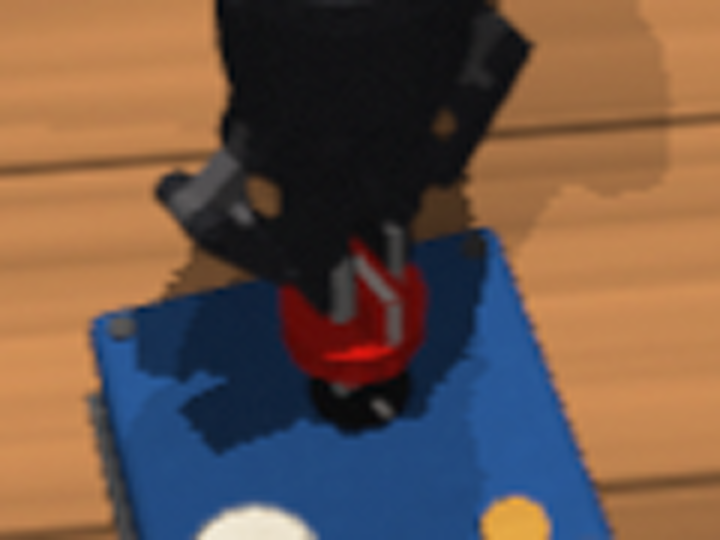

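Request:
drive_tool:
  steps: [5, 0, 1.5, -3, 0, 5, 0, 0, -3, 0, 5, 0, 0, -3, 0, 5, 0, 0, -3, 0, 5, 0, 0, 0, 0]

```text
clock: 6.6
position: [0.5772, -0.0147, 0.1336]
tool_rot: [-1.572, 0.0, -1.017]
force: [-0.7, -0.1, -0.9]
grip_width: 0.0119
```

Request:
drive_tool:
  steps: [5, 0, 0, -1.5, 0, 5, 0, 0, -1.5, 0, 5, 0, 0, -1, 0, 5, 0, 0, -1, 0, 5, 0, 0, 0, 0]

```text
clock: 7.02
position: [0.5775, -0.0147, 0.1291]
tool_rot: [-1.571, 0.0, -1.017]
force: [0.2, -0.3, -0.0]
grip_width: 0.0122
```

Request:
drive_tool:
  steps: [5, 0, 0, -1, 0, 5, 0, 0, -1, 0, 5, 0, 0, -1, 0, 5, 0, 0, -1, 0, 5, 0, 0, 0, 0]

```text
clock: 7.43
position: [0.5774, -0.0146, 0.1251]
tool_rot: [-1.571, 0.0, -1.017]
force: [-1.2, -1.0, -1.1]
grip_width: 0.0118
```

Request:
drive_tool:
  steps: [5, 0, 0, -1, 0, 5, 0, 0, -1, 0, 5, 0, 0, -1, 0, 5, 0, 0, -1, 0, 5, 0, 0, 0, 0]

```text
clock: 7.85
position: [0.5774, -0.0146, 0.1211]
tool_rot: [-1.571, 0.0, -1.017]
force: [-0.0, 0.0, -1.6]
grip_width: 0.012
```

Request:
drive_tool:
  steps: [5, 0, 0, -1, 0, 5, 0, 0, -1, 0, 5, 0, 0, -1, 0, 5, 0, 0, 0, 0, 5, 0, 0, 0, 0]

```text
clock: 8.27
position: [0.5776, -0.0147, 0.1184]
tool_rot: [-1.571, -0.0, -1.017]
force: [-0.1, 0.3, 3.0]
grip_width: 0.0118
```

Request:
drive_tool:
  steps: [5, 0, 0, -1, 0, 5, 0, 0, -1, 0, 5, 0, 0, -1, 0, 5, 0, 0, 0, 0, 5, 0, 0, 0, 0]

```text
clock: 8.68
position: [0.5776, -0.0147, 0.1153]
tool_rot: [-1.571, -0.0, -1.017]
force: [-1.3, 0.3, 5.5]
grip_width: 0.012
```

Request:
drive_tool:
  steps: [5, 0, 0, -1, 0, 5, 0, 0, -1, 0, 5, 0, 0, 0, 0, 5, 0, 0, 0, 0, 5, 0, 0, 0, 0]

```text
clock: 9.1
position: [0.5776, -0.0147, 0.1134]
tool_rot: [-1.57, -0.0, -1.017]
force: [-1.3, 0.9, 6.2]
grip_width: 0.0122
```

Request:
drive_tool:
  steps: [5, 0, 0, -1, 0, 5, 0, 0, 0, 0, 5, 0, 0, -0.5, 0, 5, 0, 0, 0, 0, 5, 0, 0, 0, 0]

```text
clock: 9.52
position: [0.5776, -0.0147, 0.1122]
tool_rot: [-1.57, 0.0, -1.017]
force: [-3.0, 0.9, 12.5]
grip_width: 0.0125
```

Request:
drive_tool:
  steps: [5, 0, 0, -0.5, 0, 5, 0, 0, 0, 0, 5, 0, 0, -0.5, 0, 5, 0, 0, 0, 0, 5, 0, 0, 0, 0]

```text
clock: 9.93
position: [0.5778, -0.0148, 0.1119]
tool_rot: [-1.57, -0.0, -1.018]
force: [-7.5, 0.4, 26.4]
grip_width: 0.0119
```

Request:
drive_tool:
  steps: [5, 0, 0, 0.4, 0, 5, 0, 0, 0, 0, 5, 0, 0, 0, 0, 5, 0, 0, 0, 0, 5, 0, 0, 0, 0]

```text
clock: 10.35
position: [0.5777, -0.0147, 0.112]
tool_rot: [-1.57, -0.0, -1.017]
force: [-4.5, 0.1, 21.2]
grip_width: 0.0126
```

Run:
```python
from h import *
s=monitor.observe(); print(s["clock"],s["position"],np.degrees(s["tool_rot"]),s["force"],s["moment"],s["grip_width"])
snap("scene","s6");crop("s6",253,160,373,250,6,"s6c")
```

```text
10.35 [ 0.57774825 -0.01474195  0.11203164] [-8.99492978e+01 -3.08582355e-04 -5.82947935e+01] [-4.51351621  0.07192326 21.2122711 ] [ 0.20359884  1.28085919 -0.03608328] 0.012561034183337835
```

View pics/s6c.png

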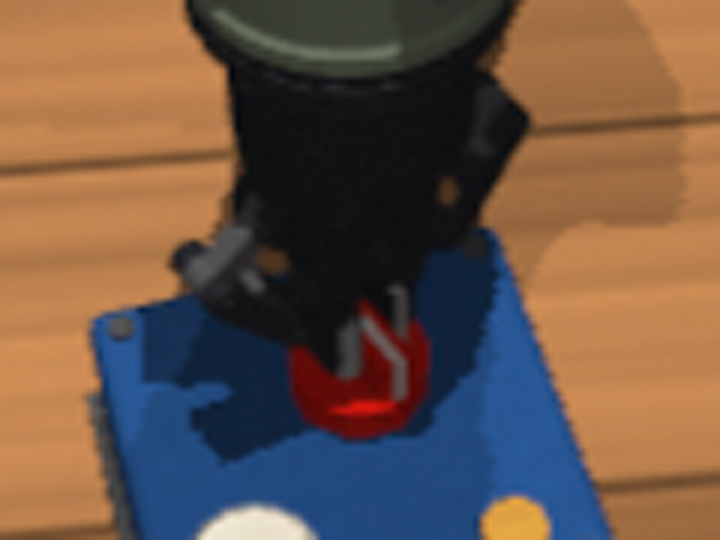

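```bash
python3 -c "
from h import *
workorder.job_done()"
```

```text
the job is handed in; nothing more can be done
```

I picked up the knob by its bar, turned it to match the stem's flat, pushed it fully home and handed in with the gripper still pressing. The hand-in gives no verdict, so this rests on my own checks; it finished at about 10.4 s of the 32 s allowed.

- **Match:** the knob pointed at about 32°. The stem's flat measured 32° and its collar tick 31°, so they agree within about 1°.
- **Going on:** the knob slid down the stem with under 2 N until it seated. The spring then built from about 3 N to 6 N. At a tool height of 0.112 m, where the stop should be, the force rose sharply to 26 N without further travel.
- **At hand-in:** I eased off 0.4 mm, leaving about 21 N down with the grip set to 80 N. The last picture shows the knob upright and low over the collar, with the stripe on the expected side.
- **Bystanders:** I did not photograph the spray can, oil filter and socket box again. No move went near them, and I saw no unexpected force.
- **Disagreements:** the top and wrist cameras differed by 3–4 mm in x, by a similar amount at both the knob and the stem. I relied on the wrist camera for both, so the difference mostly cancelled out. A side force of about 4.5 N remained at the end, with no sign of tilt in the picture.

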